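# Make up a lock order in the fitted tray

## Task

Make up the customer's order: put the large padlock, the large round cylinder, the door knob and the profile cylinder into the tray, each down on the floor of the recess that is made for it, the padlock and the profile cylinder lying flat and the round cylinder and the knob standing as they do now. Set them down gently without letting them drop, and leave the small padlock and the small furniture lock lying where they are on the bench.

Things in the scene. Friction and masses are not known exactly. Their poses are not given: they have to be found in the camera images.
- padlock: The large brass padlock, lying flat, shut, with a steel shackle. Body 40 mm (x) x 50 mm (y) x 24 mm thick (z), 8 mm wire shackle pointing to its +x; 77 mm long over all. Origin: underside, middle of the whole 77 x 50 mm outline; the centre of the body block (where to grip, across the 50 mm) lies 18.4 mm from it towards -x. About 0.3 kg.
- rim_cylinder: The large round brass lock cylinder, standing on its face: ring 42 mm across and 6 mm high at the bottom, above it a barrel 32 mm across up to 40 mm high, and a flat steel tail bar 9 x 2 mm on top up to 58 mm. Origin: centre of the underside, z up. About 0.2 kg.
- door_knob: A plain steel door knob standing on its rose: round plate 62 mm across and 7 mm high, thin neck, and a flattened ball 50 mm across, widest from 37 to 47 mm above the underside; 60 mm tall. Origin: centre of the underside, z up. About 0.3 kg.
- profile_cylinder: A nickel-silver double profile (euro) cylinder lying on its side: 65 mm long (x) and 33 mm wide (y), made of a 17 mm barrel along its +y edge and a 10 mm thick flange along its -y edge, cam in the middle. Origin: bench level under the middle of the 65 x 33 mm outline, z up; grip across the 33 mm at mid-length, close to what it lies on. About 0.2 kg.
- small_padlock: The look-alike of the padlock, not wanted: same make, body only 26 x 30 mm and 14 mm thick, 46 mm long over all with its 5 mm shackle. Loose, lying flat. Origin: underside, middle of the outline.
- cam_lock: The look-alike of the round cylinder, not wanted: a furniture lock standing on its face, ring 25 mm across, barrel 19 mm across, 30 mm tall, with a flat steel cam arm on top that sticks out 27 mm to its +x. Loose. Origin: centre of the underside.
- insert_padlock: Black insert, fixed, one of four 108 mm apart (2 x 2, any order) in a blue tray with a rim 22 mm above the bench; 104 x 104 x 12 mm. Origin: centre of its underside, 3 mm above the bench, x and y along its sides. Pale recess floor at z = 4 mm, recess 8 mm deep, centred: large rectangle, 93 mm (x) x 66 mm (y), for the padlock lying flat, shackle towards either end.
- insert_rim: Black insert, fixed, one of four 108 mm apart (2 x 2, any order) in a blue tray with a rim 22 mm above the bench; 104 x 104 x 12 mm. Origin: centre of its underside, 3 mm above the bench, x and y along its sides. Pale recess floor at z = 4 mm, recess 8 mm deep, centred: smaller round well, 58 mm across, for the round cylinder standing on its ring.
- insert_knob: Black insert, fixed, one of four 108 mm apart (2 x 2, any order) in a blue tray with a rim 22 mm above the bench; 104 x 104 x 12 mm. Origin: centre of its underside, 3 mm above the bench, x and y along its sides. Pale recess floor at z = 4 mm, recess 8 mm deep, centred: larger round well, 78 mm across, for the door knob standing on its rose.
- insert_profile: Black insert, fixed, one of four 108 mm apart (2 x 2, any order) in a blue tray with a rim 22 mm above the bench; 104 x 104 x 12 mm. Origin: centre of its underside, 3 mm above the bench, x and y along its sides. Pale recess floor at z = 4 mm, recess 8 mm deep, centred: narrow rectangle, 81 mm (x) x 49 mm (y), for the profile cylinder, either way round; a 46 mm wide, equally deep finger channel crosses it along y.
Not all that is in view belongs to the job. Of the things shaped like the profile_cylinder, the silver one is meant. What is shaped like the rim_cylinder but purple is not meant.

How it is judged:
By the outcome, as a careful person would: the job done as asked, in the order asked, and still so for the second after the job is handed in, with the robot touching nothing.
It also fails if it takes over 115 s, if anything falls off the work surface, if the arm or the gripper's body presses on something with over 40 N, if the wrist force passes 120 N, or if a joint passes its speed limit or range.

## Robot

A 7-joint arm with a two-finger parallel gripper is mounted at the origin on the work surface. World frame = base frame: x ahead of the robot, y to its left, z up, the work surface at z = 0. Lengths are in m, angles in rad, forces in N, time in s.
With the tool pointing down it reaches from about 0.425 to 0.875 m from the base axis. Payload 4.7 kg.
Tool frame: the origin (TCP) lies where the fingers leave the gripper's body, on its centre line; the fingertips stand 70 mm ahead of it and the grasp point (between the pads) lies 51 mm ahead of it; z points along the fingers, y is the line along which they close (so a half turn about z gives the same grasp; the last joint's range is limited). The gripper opens to 87 mm and grips with 3 to 60 N. Pads are 19 mm wide; open, the fingers measure 117 mm over their backs; the gripper's body (75 mm by 190 mm) begins 51 mm behind the grasp point.
Start: joints at [1.349, 0.321, -0.07, 1.45, 0.023, 1.371, -0.057], TCP at [0.152, -0.632, 0.292] pointing down, gripper open.
Joint ranges: [-2.86, 2.86], [-0.3, 2.09], [-1.38, 1.24], [0.06, 2.45], [-1.56, 4.7], [0.09, 2.05], [-2.69, 2.69]. Speed limits (rad/s): [2.57, 2.57, 3.14, 3.14, 3.14, 3.14, 3.14].

## Interface

Orientations are given as a rotation vector (axis times angle).
In Python, from bench import ctrl gives the robot as it stands.
- The arm moves only by the tool play_rows, never from a script. Its argument "increments" is a list that holds one entry, the list of rows, each a list of 7 numbers: the shift along the tool's x, y, z as a fraction of full scale, then the turn, a rotation vector about the tool's x, y, z as a fraction of full scale, then the gripper command: -1 is shut, 1 is fully open, values between are in proportion. A call has 1 to 8 rows; each row is the pose to reach, as a shift and turn from the pose commanded when the call began, along the tool's axes at that moment; what a row does not reach only later rows make up. Full scale, the value 1, is 0.1 m for a shift and 90 degrees for a turn. A row lasts 1/10 s, in which the tool goes at most 50 mm and 8.59 degrees, less where a joint would pass 70% of its speed; a pose out of reach is approached as far as the arm can. A call with a number of a shift or a turn outside -1 to 1 is refused whole. A call with a gripper value outside its range is refused whole. The fingers move at their own pace and stop on an object; "squeeze" is the grip in N (left out, the last holds). Time passes only in rows, so rows that repeat a pose let the fingers close. It gives the time, the measured TCP pose, the force, the opening and the grip force at its end, in the units of the state.
- ctrl.get_state(): the state, without advancing time (a new reading comes with each control period).
- ctrl.get_image(name): name is "side" or "top"; returns the picture (480x640x3 uint8, red, green, blue); there is no depth.
- ctrl.get_calibration(name): a dict with "vertical_fov" (degrees; the focal length in pixels is half the picture's height over the tangent of half this angle, whatever the lens; pixels are square), "cx", "cy" (the principal point, pixels), "R" (3x3) and "t" (3): a world point X has camera coordinates R X + t. Camera axes: x right, y down, z forward; pixel columns grow to the right and rows downward; lengths in m; the calibration is good to about 2 mm. A picture is of the moment at which its call begins. get_calibration takes no time and is no camera call.
- ctrl.close_job(): hands the job in; it is judged then, once.
The state is a dict: "time": time; "joint_positions": joint angles; "qd": joint speeds; "joint_torque": joint torques, N m; "position": TCP position; "tool_rot": TCP orientation; "ft_force": force on the tool from outside, world axes, zero at the start; "torque": the same for the moment, N m; "grip_width": opening from 0.0 (shut) to 1.0 (fully open); "grip_force": force on a finger pad.
Only numpy, scipy, OpenCV 4.12 (cv2) and the standard library are available. Lean on these libraries where they do the work, as an engineer would, in place of code of your own. Each camera call takes 0.05 s, during which the arm holds its last target. There are 200 camera calls.

## Working session

There is one attempt and no reset: what is moved stays moved. The work goes in short steps, Python scripts to look and compute and a tool call to move; the robot and the scene stay as the last step left them, time stands still between calls to the robot, and variables do not carry over. Pictures are saved under pics/ and viewed, at most 15 in all, crops included, and the job is handed in when it is done.

Besides the shell and the picture viewer there is one more tool, called after "Call:" as name(argument=value, ...), one argument or row to a line, values as JSON. play_rows: Moves the arm, as the interface text tells. Shift numbers are shares of 0.1 m and turn numbers shares of 90 degrees, none past 1 either way. Its arguments: {"type":"object","properties":{"increments":{"type":"array"},"squeeze":{"type":"number"}},"required":["increments"]}

```bash
mkdir -p pics
python3 - <<'E'
from bench import ctrl
import cv2,numpy as np
for n in("top","side"):
    cv2.imwrite(f"pics/{n}0.png",cv2.cvtColor(ctrl.get_image(n),cv2.COLOR_RGB2BGR))
    c=ctrl.get_calibration(n);print(n,c["vertical_fov"],c["cx"],c["cy"],np.round(c["R"],4).tolist(),np.round(c["t"],4))
    print({k:v for k,v in c.items() if k not in("R","t")})
print(ctrl.get_state())
E
```

```text
top 49.46771540575516 320.64238242229885 244.4664834109215 [[0.025, -0.9995, 0.0215], [-0.9952, -0.0269, -0.0936], [0.0941, -0.0191, -0.9954]] [-0.039   0.5172  1.0649]
{'vertical_fov': 49.46771540575516, 'cx': 320.64238242229885, 'cy': 244.4664834109215}
side 42.81943599049986 317.89174952547006 240.28016196258426 [[0.998, -0.0627, -0.0063], [-0.0529, -0.7801, -0.6234], [0.0342, 0.6225, -0.7819]] [-0.494   0.0166  1.2317]
{'vertical_fov': 42.81943599049986, 'cx': 317.89174952547006, 'cy': 240.28016196258426}
{'time': 0.1, 'joint_positions': array([ 1.34908707,  0.32175479, -0.07009559,  1.45152206,  0.02256925,
        1.37080168, -0.05691221]), 'qd': array([ 0.00062796, -0.00065636, -0.00111134, -0.00341282,  0.00138597,
        0.0004027 ,  0.0009547 ]), 'joint_torque': array([-2.73965861e-04, -4.92572558e+01, -4.05804282e-01, -3.13399673e+01,
       -6.41330355e-02,  3.94756801e-02,  2.98850080e-05]), 'position': array([ 0.15174865, -0.63166286,  0.29128255]), 'tool_rot': array([-3.11811001e+00, -3.69382985e-01,  4.04455507e-04]), 'ft_force': array([ 0.57973475,  0.00189557, -1.19216669]), 'torque': array([ 0.00947864, -0.03807363,  0.00174422]), 'grip_force': 0.0, 'grip_width': 1.0023286498698423}
```

View pics/top0.png

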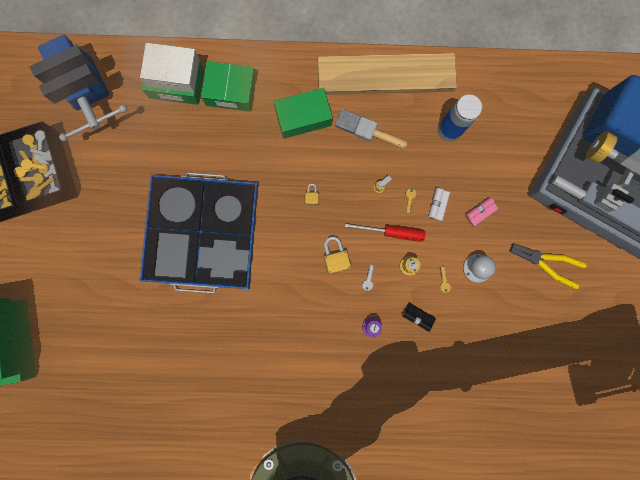

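View pics/side0.png

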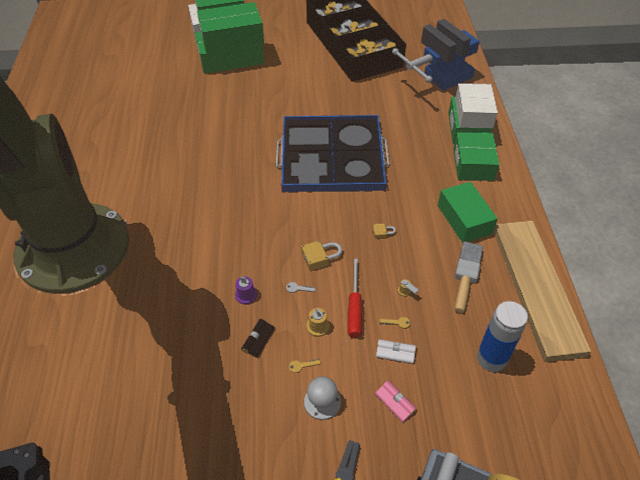

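The top view shows the tray at (200,232), with knob well (177,204), rim well (228,208), padlock recess (172,254) and profile recess (223,257). It also shows the padlock (337,255), rim cylinder (410,265), knob (481,267) and silver profile cylinder (439,204). The side view agrees.

```bash
cat > h.py <<'E'
from bench import ctrl
import cv2,numpy as np
from scipy.spatial.transform import Rotation as Ro
def cal(n):
    c=ctrl.get_calibration(n);f=240/np.tan(np.radians(c["vertical_fov"])/2)
    return f,c["cx"],c["cy"],np.array(c["R"]),np.array(c["t"])
def w(n,u,v,z):
    f,cx,cy,R,t=cal(n);d=R.T@[(u-cx)/f,(v-cy)/f,1];o=-R.T@t
    return o+d*(z-o[2])/d[2]
def px(n,X):
    f,cx,cy,R,t=cal(n);p=R@np.array(X)+t
    return np.array([f*p[0]/p[2]+cx,f*p[1]/p[2]+cy])
def rel(X,yaw=None):
    """shares for moving TCP to X (world), with tool x.. and yaw of tool y-axis (deg, world), tool down"""
    s=ctrl.get_state();R=Ro.from_rotvec(s["tool_rot"])
    d=R.inv().apply(np.array(X)-s["position"])/0.1
    y=R.apply([0,1,0]);a=np.degrees(np.arctan2(y[1],y[0]))
    if yaw is None: yaw=a
    yaw+=180*round((a-yaw)/180)
    yv=np.array([np.cos(np.radians(yaw)),np.sin(np.radians(yaw)),0]);zv=np.array([0,0,-1.]);xv=np.cross(yv,zv)
    r=(R.inv()*Ro.from_matrix(np.c_[xv,yv,zv])).as_rotvec()/(np.pi/2)
    print("shift",d.round(3),"turn",r.round(4),"yaw now",round(a,1),"pos",s["position"].round(4),"t",round(s["time"],2),"q",s["joint_positions"].round(2))
def crop(n,x0,y0,x1,y1,k,name):
    im=ctrl.get_image(n)[y0:y1,x0:x1]
    cv2.imwrite(name,cv2.cvtColor(cv2.resize(im,None,fx=k,fy=k,interpolation=cv2.INTER_CUBIC),cv2.COLOR_RGB2BGR))
E
python3 - <<'E'
from h import *
crop("top",300,175,510,340,3.6,"pics/c1.png")
crop("top",135,165,269,297,4,"pics/c2.png")
for n,ps in(("top",[(177,204),(228,208),(172,254),(223,257)]),("side",[(355,135),(358,168),(308,135),(308,169)])):
    P=[w(n,u,v,.007)[:2].round(4).tolist() for u,v in ps];print(n,P)
print("knob",w("top",481,267,.045),w("side",322,393,.045))
print("prof",w("top",439,204,.01),w("side",397,351,.01))
print("rim",w("top",410,265,.03),w("side",318,318,.03))
E
```

```text
top [[0.5979, 0.2819], [0.5924, 0.1735], [0.4911, 0.287], [0.4876, 0.1797]]
side [[0.5999, 0.2896], [0.5956, 0.181], [0.4906, 0.2972], [0.4847, 0.1856]]
knob [ 0.47850673 -0.35619915  0.045     ] [ 0.47908423 -0.3628259   0.045     ]
prof [ 0.61350314 -0.27758341  0.01      ] [ 0.61648015 -0.27716877  0.01      ]
rim [ 0.47967883 -0.21244626  0.03      ] [ 0.48195223 -0.21310776  0.03      ]
```

View pics/c1.png

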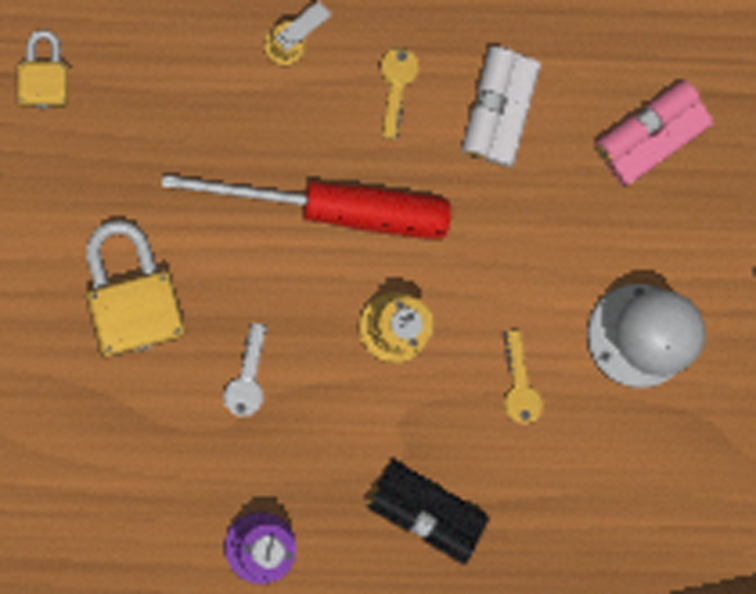

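View pics/c2.png

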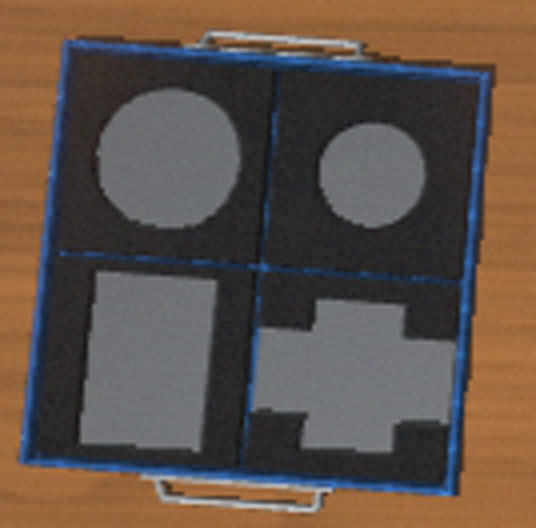

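```bash
cat > fit.py <<'E'
from h import *
from scipy.optimize import least_squares
obs=[]
for n,seeds in(("top",[(177,204),(228,208),(172,254),(223,257)]),("side",[(355,135),(358,168),(308,135),(308,169)])):
    im=ctrl.get_image(n);g=im.astype(int)
    m=((g.min(2)>85)&(g.max(2)-g.min(2)<25)).astype(np.uint8)
    k,l,st,ce=cv2.connectedComponentsWithStats(m,connectivity=4)
    for i,(u,v) in enumerate(seeds):
        j=l[v,u];print(n,st[j],ce[j].round(2));obs.append((n,i,ce[j]))
off=np.array([[54,54],[54,-54],[-54,54],[-54,-54]])/1e3
def pr(n,X,k):
    f,cx,cy,R,t=cal(n);p=R@X+t;a=p[:2]/p[2];return f*a*(1+k*a@a)+[cx,cy]
def tray(p,i,z=.007):
    c,s=np.cos(p[2]),np.sin(p[2]);return np.r_[p[:2]+np.array([[c,-s],[s,c]])@off[i],z]
fn=lambda p:np.concatenate([pr(n,tray(p,i),p[3+(n=="side")])-c for n,i,c in obs]+[np.array(p[3:])*5])
r=least_squares(fn,[.542,.23,0,0,0]);print(r.x.round(4),np.degrees(r.x[2]));print(r.fun.round(2))
r0=least_squares(lambda p:fn(np.r_[p,0,0]),[.542,.23,0]);print(r0.x,r0.fun.round(2))
for i in range(4):print(tray(r.x,i).round(4),tray(r0.x,i).round(4))
E
python3 fit.py
```

```text
top [159 187  36  35 965] [176.71 204.26]
top [215 196  26  26 528] [227.53 208.18]
top [ 155  233   34   45 1284] [171.5  254.82]
top [ 198  240   51   38 1366] [223.09 258.43]
side [339 126  32  20 498] [354.6 135.2]
side [345 161  25  16 302] [357.19 168.11]
side [289 128  39  16 618] [308.18 135.54]
side [291 154  36  30 764] [308.15 168.41]
[ 0.5414  0.2343 -0.0495 -0.1253  0.2109] -2.8367907860996433
[ 0.13  0.11 -1.03 -0.15  0.23 -0.51 -1.27 -0.2   0.01  0.31 -0.22  0.77
 -0.29  0.69 -0.07  1.21 -0.63  1.05]
[ 0.54137234  0.23314853 -0.04951476] [-0.87 -0.31 -0.96 -0.31 -0.82 -0.4  -1.21 -0.13 -0.19  1.34 -0.32  1.39
 -0.2   1.64 -0.02  1.77  0.    0.  ]
[0.598  0.2855 0.007 ] [0.598  0.2844 0.007 ]
[0.5926 0.1776 0.007 ] [0.5926 0.1765 0.007 ]
[0.4901 0.2909 0.007 ] [0.4901 0.2898 0.007 ]
[0.4848 0.183  0.007 ] [0.4848 0.1819 0.007 ]
```

Run:
```python
from h import *
C=lambda u,v,z:w("top",300+(u+.5)/3.6-.5,175+(v+.5)/3.6-.5,z)
c=[C(*p,.024) for p in[(90,295),(167,272),(184,333),(106,355)]]
print("pad centre",np.mean(c,0),"size",[np.linalg.norm(c[i]-c[(i+1)%4]) for i in range(4)])
for a,b in((3,0),(2,1)):d=c[b]-c[a];print("yaw",np.degrees(np.arctan2(d[1],d[0])))
d=c[0]-c[1];print("yaw90",np.degrees(np.arctan2(d[1],d[0])))
print("pad side body",w("side",316,255,.024))
p=[C(*q,.012) for q in[(490,45),(540,62),(513,165),(463,148)]]
print("prof",np.mean(p,0),[np.linalg.norm(p[i]-p[(i+1)%4]) for i in range(4)])
for a,b in((3,0),(2,1)):d=p[b]-p[a];print("yaw",np.degrees(np.arctan2(d[1],d[0])))
print("rim",C(396,326,.003),C(406,322,.05),"knobplate",C(643,335,.005),"ball",C(663,332,.045))
rel([.481,-.1,.2],102)
```

```text
pad centre [ 0.48280101 -0.06192681  0.024     ] size [np.float64(0.04676777254117485), np.float64(0.03676341618363756), np.float64(0.047026549909580294), np.float64(0.035976882996755534)]
yaw 16.305273829607586
yaw 16.73816425846752
yaw90 108.16851819604672
pad side body [ 0.4871894 -0.0675403  0.024    ]
prof [ 0.61364825 -0.27698586  0.012     ] [np.float64(0.03145221273098461), np.float64(0.0644739213016521), np.float64(0.031277406069046554), np.float64(0.06450136804223938)]
yaw -14.211633674019938
yaw -14.365849511629838
rim [ 0.48084856 -0.21687299  0.003     ] [ 0.4804939  -0.21353572  0.05      ] knobplate [ 0.4792366  -0.36349521  0.005     ] ball [ 0.47894439 -0.36201123  0.045     ]
shift [ 4.444 -4.402  0.921] turn [-0.0004  0.0001  0.0168] yaw now -76.5 pos [ 0.1518 -0.6319  0.2919] t 0.3 q [ 1.35  0.32 -0.07  1.45  0.02  1.37 -0.06]
```

Call:
play_rows(
  increments=[
    [[0.2,-0.22,0.04,0,0,0,1],[0.45,-0.48,0.1,0,0,0,1],[0.68,-0.72,0.15,0,0,-0.02,1],[0.91,-0.95,0.18,0,0,-0.04,1]],
  ],
)

```text
time: 0.7
position: [0.2186, -0.5169, 0.2738]
tool_rot: [-3.106, -0.469, 0.0]
ft_force: [0.4, -0.9, 0.2]
grip_width: 0.999
grip_force: 0.0
```

Call:
play_rows(
  increments=[
    [[0.22,-0.24,0.04,0,0,0,1],[0.45,-0.48,0.1,0,0,0,1],[0.68,-0.72,0.15,0,0,0,1],[0.91,-0.95,0.18,0,0,0,1]],
  ],
)

```text
time: 1.1
position: [0.2775, -0.3993, 0.2559]
tool_rot: [-3.107, -0.467, 0.0]
ft_force: [0.5, 0.3, 0.2]
grip_width: 0.999
grip_force: 0.0
```

Call:
play_rows(
  increments=[
    [[0.22,-0.24,0.04,0,0,0,1],[0.45,-0.48,0.1,0,0,0,1],[0.68,-0.72,0.15,0,0,0,1],[0.91,-0.95,0.18,0,0,0,1]],
  ],
)

```text
time: 1.5
position: [0.3364, -0.2818, 0.238]
tool_rot: [3.106, 0.467, -0.0]
ft_force: [1.2, 0.3, -0.1]
grip_width: 1.004
grip_force: 0.0
```

Call:
play_rows(
  increments=[
    [[0.22,-0.24,0.04,0,0,0,1],[0.45,-0.48,0.1,0,0,0,1],[0.68,-0.72,0.15,0,0,0,1],[0.91,-0.95,0.18,0,0,0,1],[0.91,-0.95,0.18,0,0,0,1]],
  ],
)

```text
time: 2.0
position: [0.3969, -0.1615, 0.2202]
tool_rot: [-3.104, -0.478, -0.001]
ft_force: [0.2, 0.2, -0.6]
grip_width: 0.997
grip_force: 0.0
```

```bash
python3 -c "
from h import *
rel([.484,-.063,.16],107)"
```

```text
shift [ 1.127 -0.677  0.604] turn [-0.0004 -0.0006  0.0058] yaw now -72.5 pos [ 0.3969 -0.1615  0.2202] t 2.0 q [ 0.9  -0.09 -0.55  2.04 -0.05  1.18 -0.88]
```

Call:
play_rows(
  increments=[
    [[0.33,-0.23,0.2,0,0,0,1],[0.66,-0.46,0.4,0,0,0,1],[1,-0.68,0.6,0,0,0,1],[1,-0.68,0.6,0,0,0,1]],
  ],
)

```text
time: 2.4
position: [0.4717, -0.0666, 0.1581]
tool_rot: [-3.1, -0.478, 0.002]
ft_force: [0.2, 0.4, -0.7]
grip_width: 1.002
grip_force: 0.0
```

Call:
play_rows(
  increments=[
    [[0.12,0,0,0,0,0,1],[0.12,0,0,0,0,0,1]],
  ],
)

```text
time: 2.6
position: [0.4836, -0.0685, 0.1609]
tool_rot: [3.106, 0.466, 0.003]
ft_force: [-0.1, 0.0, 0.3]
grip_width: 0.997
grip_force: 0.0
```

```bash
python3 -c "
from h import *
rel([.484,-.063,.16],107)
crop('top',260,180,420,300,4,'pics/c3.png')
crop('side',240,180,440,330,4,'pics/c4.png')"
```

```text
shift [ 0.02  -0.052  0.009] turn [ 0.0005 -0.0011  0.0007] yaw now -72.9 pos [ 0.4836 -0.0685  0.1609] t 2.6 q [ 0.75  0.14 -0.7   1.98  0.1   1.06 -1.27]
```

View pics/c4.png

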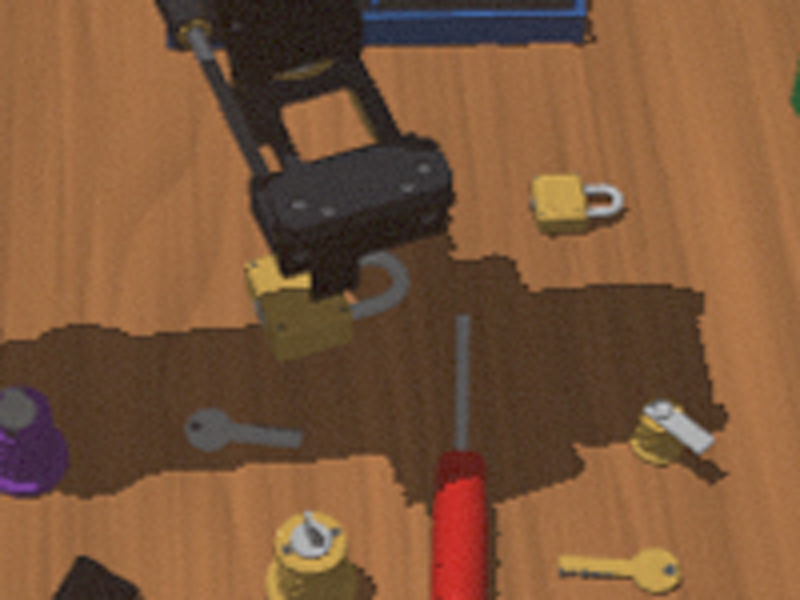

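The side crop shows the gripper above the padlock, with the near fingertip at about (323,253) in full-picture pixels. The padlock body's front face is at about (318,261).

```bash
python3 -c "
from h import *
t=np.radians(-73);yv=np.array([np.cos(t),np.sin(t),0])
P=np.array([.4836,-.0685,.091])
q=lambda X:(((px('side',X)-[240,180])*4).round(0))
print('fing tip inner/outer',q(P+.0435*yv),q(P+.0585*yv))
xv=np.array([np.cos(np.radians(17)),np.sin(np.radians(17)),0])
for c in([.484,-.063,0],[.486,-.066,0]):
  for z in(0.,.024): print(c,z,[q(np.array(c)+[0,0,z]+a*.02*xv+b*.025*yv) for a,b in((-1,1),(1,1),(-1,-1))])
"
```

```text
fing tip inner/outer [329. 284.] [340. 309.]
[0.484, -0.063, 0] 0.0 [array([277., 373.]), array([353., 349.]), array([242., 296.])]
[0.484, -0.063, 0] 0.024 [array([276., 344.]), array([354., 320.]), array([241., 267.])]
[0.486, -0.066, 0] 0.0 [array([281., 378.]), array([358., 354.]), array([247., 301.])]
[0.486, -0.066, 0] 0.024 [array([280., 348.]), array([358., 324.]), array([245., 271.])]
```

View pics/c3.png

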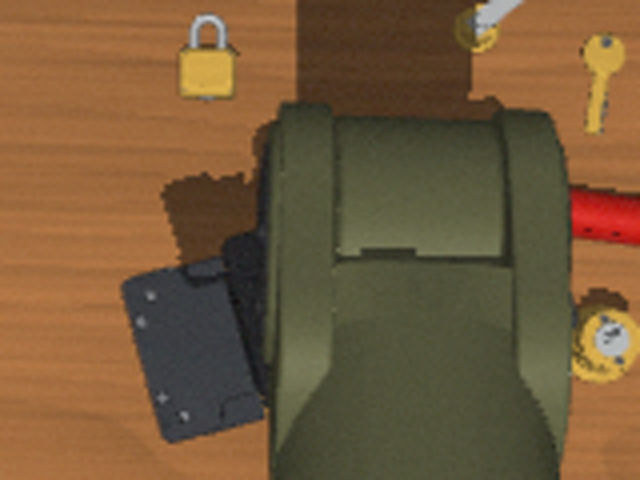

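The padlock projection matches the image to a few mm, so I descend and grip.

Call:
play_rows(
  increments=[
    [[0.02,-0.06,0.2,0,0,0,1],[0.02,-0.06,0.4,0,0,0,1],[0.02,-0.06,0.6,0,0,0,1],[0.02,-0.06,0.74,0,0,0,1],[0.02,-0.06,0.79,0,0,0,1],[0.02,-0.06,0.79,0,0,0,1]],
  ],
)

```text
time: 3.3
position: [0.4821, -0.0619, 0.081]
tool_rot: [-3.107, -0.466, 0.001]
ft_force: [0.7, -0.8, -0.2]
grip_width: 1.0
grip_force: 0.0
```

Call:
play_rows(
  increments=[
    [[0,0,0,0,0,0,0],[0,0,0,0,0,0,-0.3],[0,0,0,0,0,0,-0.5],[0,0,0,0,0,0,-0.5],[0,0,0,0,0,0,-0.5],[0,0,0,0,0,0,-0.5]],
  ],
  squeeze=25,
)

```text
time: 3.9
position: [0.4824, -0.0614, 0.0814]
tool_rot: [3.106, 0.467, 0.0]
ft_force: [-0.6, -0.1, 0.5]
grip_width: 0.57
grip_force: 25.0
```

Call:
play_rows(
  increments=[
    [[0,0,-0.1,0,0,0,-0.5],[0,0,-0.3,0,0,0,-0.5],[0,0,-0.5,0,0,0,-0.5],[0,0,-0.7,0,0,0,-0.5],[0,0,-0.7,0,0,0,-0.5]],
  ],
)

```text
time: 4.4
position: [0.484, -0.0615, 0.1538]
tool_rot: [3.104, 0.467, 0.007]
ft_force: [1.0, 0.7, -2.9]
grip_width: 0.573
grip_force: 25.0
```

```bash
python3 -c "
from h import *
rel([.490,.2905,.16],87.2)
crop('side',240,180,440,330,4,'pics/c5.png')"
```

```text
shift [ 1.093 -3.347 -0.068] turn [ 0.0015 -0.0029  0.2212] yaw now -72.9 pos [ 0.484  -0.0615  0.1538] t 4.4 q [ 0.74  0.15 -0.71  1.99  0.11  1.04 -1.29]
```

View pics/c5.png

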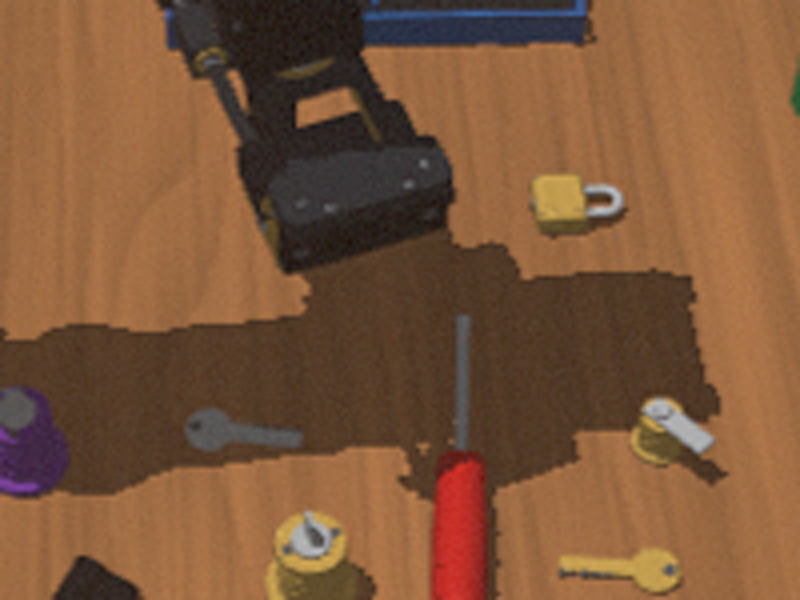

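Call:
play_rows(
  increments=[
    [[0.04,-0.15,0,0,0,0,-0.5],[0.1,-0.4,0,0,0,0,-0.5],[0.16,-0.65,0,0,0,0,-0.5],[0.23,-0.88,0,0,0,0,-0.5]],
  ],
)

```text
time: 4.85
position: [0.4771, 0.0304, 0.1497]
tool_rot: [-3.106, -0.467, 0.004]
ft_force: [-0.4, 0.4, -3.4]
grip_width: 0.571
grip_force: 25.0
```

Call:
play_rows(
  increments=[
    [[0.06,-0.23,0,0,0,0,-0.5],[0.12,-0.46,0,0,0,0,-0.5],[0.18,-0.69,0,0,0,0,-0.5],[0.23,-0.88,0,0,0,0,-0.5]],
  ],
)

```text
time: 5.25
position: [0.4733, 0.1215, 0.1498]
tool_rot: [-3.106, -0.469, 0.004]
ft_force: [0.4, 0.6, -3.1]
grip_width: 0.574
grip_force: 25.0
```

Call:
play_rows(
  increments=[
    [[0.06,-0.23,0,0,0,0,-0.5],[0.12,-0.46,0,0,0,0,-0.5],[0.18,-0.69,0,0,0,0,-0.5],[0.23,-0.88,0,0,0,0,-0.5]],
  ],
)

```text
time: 5.65
position: [0.4694, 0.2122, 0.1497]
tool_rot: [-3.106, -0.469, 0.004]
ft_force: [0.2, 0.8, -3.5]
grip_width: 0.574
grip_force: 25.0
```

Call:
play_rows(
  increments=[
    [[0.06,-0.2,0,0,0,0.05,-0.5],[0.12,-0.4,0,0,0,0.1,-0.5],[0.18,-0.6,0,0,0,0.15,-0.5],[0.23,-0.77,0,0,0,0.2,-0.5],[0.23,-0.77,0,0,0,0.22,-0.5],[0.23,-0.77,0,0,0,0.22,-0.5]],
  ],
)

```text
time: 6.25
position: [0.4691, 0.291, 0.1499]
tool_rot: [3.139, -0.071, -0.004]
ft_force: [0.1, -0.2, -3.7]
grip_width: 0.575
grip_force: 25.0
```

```bash
python3 -c "
from h import *
rel([.4716,.2914,.09],87.2)
crop('side',230,80,430,230,4,'pics/c6.png')"
```

```text
shift [ 0.026 -0.006  0.599] turn [0.001  0.0014 0.0021] yaw now -92.6 pos [0.4691 0.291  0.1499] t 6.25 q [ 0.11  0.34 -0.83  1.84  0.28  1.09 -2.44]
```

View pics/c6.png

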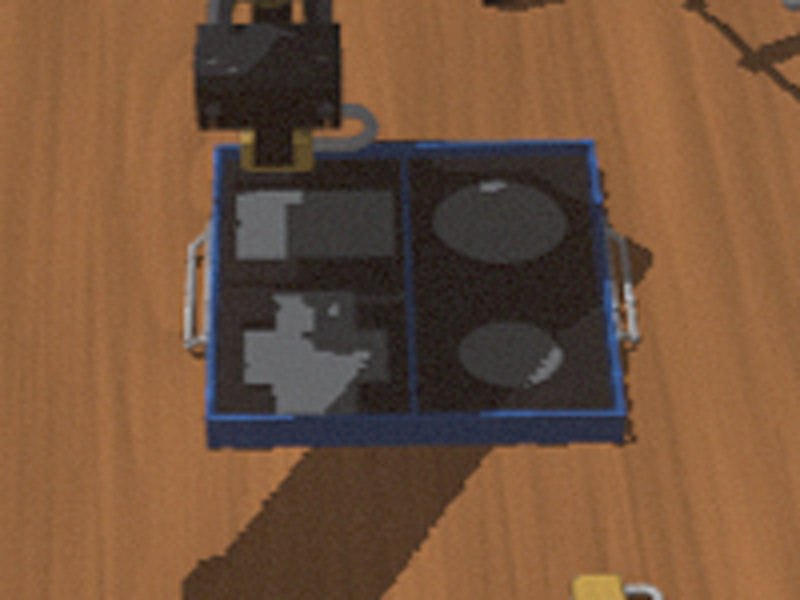

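The crop shows the padlock held level above its recess, with the shackle towards +x. Next I lower it.

Call:
play_rows(
  increments=[
    [[0.02,0,0.15,0,0,0,-0.5],[0.02,0,0.3,0,0,0,-0.5],[0.02,0,0.45,0,0,0,-0.5],[0.02,0,0.54,0,0,0,-0.5],[0.02,0,0.58,0,0,0,-0.5],[0.02,0,0.58,0,0,0,-0.5]],
  ],
)

```text
time: 6.9
position: [0.4715, 0.2913, 0.0924]
tool_rot: [3.14, -0.073, -0.002]
ft_force: [-0.4, 1.2, -3.2]
grip_width: 0.569
grip_force: 25.0
```

Call:
play_rows(
  increments=[
    [[0,0,0.01,0,0,0,-0.5],[0,0,0.02,0,0,0,-0.5],[0,0,0.03,0,0,0,-0.5]],
  ],
)

```text
time: 7.2
position: [0.4723, 0.2917, 0.0907]
tool_rot: [-3.14, 0.074, -0.002]
ft_force: [0.2, -0.2, -3.6]
grip_width: 0.575
grip_force: 25.0
```

```bash
python3 -c "
from h import *
rel([.4716,.2914,.0884],87.2);print(ctrl.get_state()['ft_force'])
crop('side',230,80,430,230,4,'pics/c7.png')"
```

```text
shift [-0.007  0.003  0.023] turn [-0.0002 -0.0006  0.0012] yaw now -92.7 pos [0.4723 0.2917 0.0907] t 7.2 q [ 0.07  0.42 -0.78  1.88  0.36  0.99 -2.49]
[ 0.21284818 -0.24680782 -3.57645164]
```

View pics/c7.png

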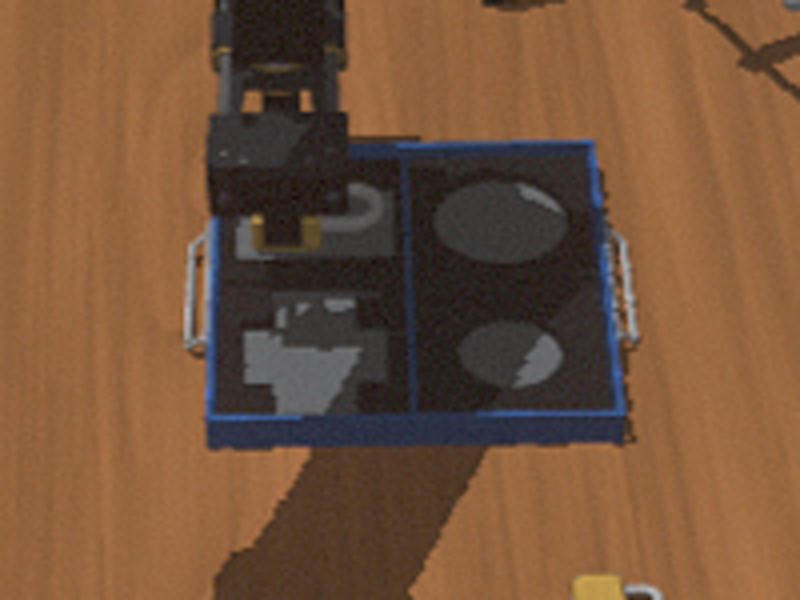

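The padlock sits inside the recess outline, spanning crop columns 252–382 against 236–392. I lower it the last 2–3 mm.

Call:
play_rows(
  increments=[
    [[-0.02,0,0.01,0,0,0,-0.5],[-0.02,0,0.02,0,0,0,-0.5],[-0.02,0,0.025,0,0,0,-0.5],[-0.02,0,0.025,0,0,0,-0.5]],
  ],
)

```text
time: 7.65
position: [0.4697, 0.2917, 0.0884]
tool_rot: [3.14, -0.073, -0.001]
ft_force: [-3.0, -2.6, 5.0]
grip_width: 0.573
grip_force: 25.0
```

Call:
play_rows(
  increments=[
    [[0,0,0.005,0,0,0,-0.5],[0,0,0.01,0,0,0,-0.5]],
  ],
)

```text
time: 7.85
position: [0.4696, 0.2917, 0.0883]
tool_rot: [3.139, -0.074, -0.001]
ft_force: [-6.9, -4.5, 16.4]
grip_width: 0.569
grip_force: 25.0
```

Call:
play_rows(
  increments=[
    [[0,0,-0.01,0,0,0,-0.5],[0,0,-0.01,0,0,0,0.2],[0,0,-0.01,0,0,0,0.35],[0,0,-0.01,0,0,0,0.42],[0,0,-0.01,0,0,0,0.42]],
  ],
)

```text
time: 8.35
position: [0.4702, 0.2915, 0.0876]
tool_rot: [-3.141, 0.074, -0.0]
ft_force: [1.0, 0.9, -1.2]
grip_width: 0.696
grip_force: 0.0
```

Call:
play_rows(
  increments=[
    [[0,0,-0.1,0,0,0,0.42],[0,0,-0.3,0,0,0,0.42],[0,0,-0.55,0,0,0,0.42],[0,0,-0.8,0,0,0,0.42],[0,0,-0.8,0,0,0,0.42]],
  ],
)

```text
time: 8.85
position: [0.4718, 0.2932, 0.1719]
tool_rot: [-3.138, 0.073, -0.01]
ft_force: [0.0, 1.1, -0.1]
grip_width: 0.712
grip_force: 0.0
```

Call:
play_rows(
  increments=[
    [[0.02,0.25,0,0,0,0,1],[0.04,0.5,0,0,0,0,1],[0.06,0.75,0,0,0,0,1],[0.07,1,0,0,0,0,1]],
  ],
)

```text
time: 9.25
position: [0.4721, 0.1903, 0.1675]
tool_rot: [3.141, -0.073, -0.0]
ft_force: [0.6, -0.2, 0.3]
grip_width: 0.962
grip_force: 0.0
```

```bash
python3 -c "
from h import *
rel([.481,-.2145,.165],95)
cv2.imwrite('pics/f1.png',cv2.cvtColor(ctrl.get_image('side'),cv2.COLOR_RGB2BGR)[90:200,260:460]);
crop('side',230,80,430,230,4,'pics/c8.png')"
```

```text
shift [0.278 4.039 0.026] turn [ 0.0001  0.0002 -0.0853] yaw now -92.7 pos [0.4721 0.1903 0.1675] t 9.25 q [ 0.32  0.2  -0.82  1.92  0.17  1.09 -2.19]
```

View pics/c8.png

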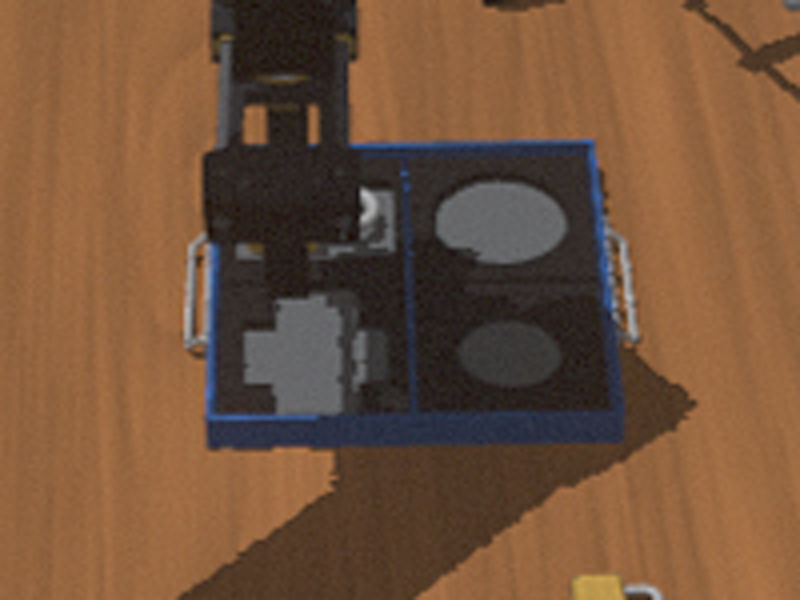

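The padlock is in its recess. On to the round cylinder.

Call:
play_rows(
  increments=[
    [[0.02,0.3,0,0,0,0,1],[0.04,0.65,0,0,0,0,1],[0.07,1,0,0,0,0,1]],
  ],
)

```text
time: 9.65
position: [0.4743, 0.0912, 0.1677]
tool_rot: [-3.14, 0.07, -0.0]
ft_force: [0.9, 0.3, -0.0]
grip_width: 0.997
grip_force: 0.0
```

Call:
play_rows(
  increments=[
    [[0.02,0.33,0,0,0,0,1],[0.04,0.66,0,0,0,0,1],[0.07,1,0,0,0,0,1]],
  ],
)

```text
time: 9.95
position: [0.4768, -0.0094, 0.1678]
tool_rot: [-3.141, 0.072, -0.001]
ft_force: [0.4, -0.1, -0.9]
grip_width: 1.002
grip_force: 0.0
```

Call:
play_rows(
  increments=[
    [[0.02,0.33,0,0,0,0,1],[0.04,0.66,0,0,0,0,1],[0.07,1,0,0,0,0,1]],
  ],
)

```text
time: 10.25
position: [0.4793, -0.1097, 0.1677]
tool_rot: [-3.141, 0.072, -0.0]
ft_force: [0.7, 0.2, 0.5]
grip_width: 0.999
grip_force: 0.0
```

Call:
play_rows(
  increments=[
    [[0.02,0.33,0,0,0,0,1],[0.04,0.66,0,0,0,0,1],[0.07,1,0,0,0,0,1],[0.07,1,0,0,0,0,1],[0.07,1,0,0,0,0,1]],
  ],
)

```text
time: 10.75
position: [0.4817, -0.2094, 0.1674]
tool_rot: [-3.14, 0.075, 0.0]
ft_force: [-0.4, 0.6, 0.1]
grip_width: 1.002
grip_force: 0.0
```

```bash
python3 -c "
from h import *
rel([.481,-.2145,.082])
crop('side',220,220,420,370,4,'pics/c9.png')"
```

```text
shift [-0.004  0.052  0.854] turn [-0.0007  0.0001  0.    ] yaw now -92.7 pos [ 0.4817 -0.2094  0.1674] t 10.75 q [ 0.83  0.19 -0.51  1.89  0.11  1.08 -1.34]
```

View pics/c9.png

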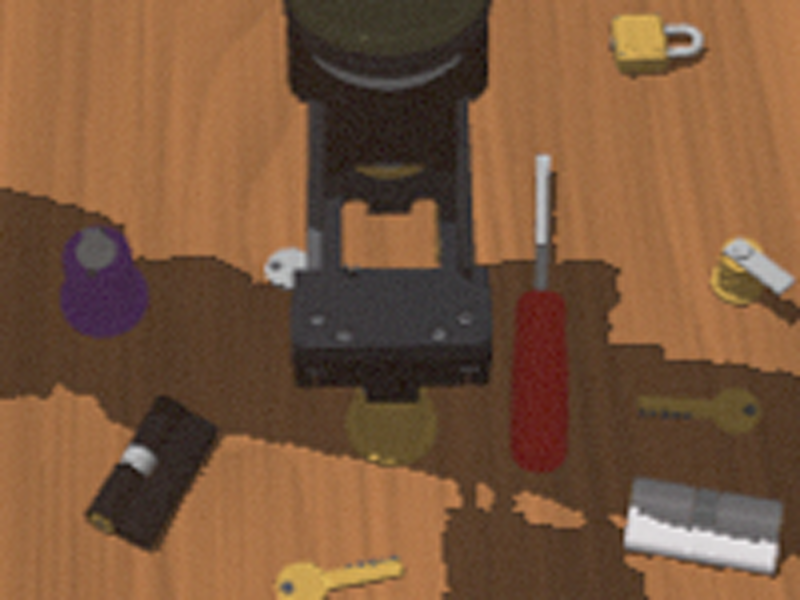

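The finger (column 392) is in line with the cylinder ring (column 391), so I descend.

Call:
play_rows(
  increments=[
    [[0,0.05,0.2,0,0,0,1],[0,0.05,0.4,0,0,0,1],[0,0.05,0.6,0,0,0,1],[0,0.05,0.78,0,0,0,1],[0,0.05,0.84,0,0,0,1],[0,0.05,0.84,0,0,0,1]],
  ],
)

```text
time: 11.4
position: [0.481, -0.2129, 0.0831]
tool_rot: [-3.14, 0.07, 0.002]
ft_force: [1.1, -0.2, 0.2]
grip_width: 1.0
grip_force: 0.0
```

Call:
play_rows(
  increments=[
    [[0,0,0,0,0,0,0.3],[0,0,0,0,0,0,0],[0,0,0,0,0,0,-0.3],[0,0,0,0,0,0,-0.6],[0,0,0,0,0,0,-0.8],[0,0,0,0,0,0,-0.8],[0,0,0,0,0,0,-0.8]],
  ],
  squeeze=20,
)

```text
time: 12.1
position: [0.4812, -0.2146, 0.0838]
tool_rot: [3.141, -0.074, -0.0]
ft_force: [0.4, -0.6, -0.7]
grip_width: 0.449
grip_force: 0.0
```

Call:
play_rows(
  increments=[
    [[0,0,-0.1,0,0,0,-0.8],[0,0,-0.3,0,0,0,-0.8],[0,0,-0.5,0,0,0,-0.8],[0,0,-0.75,0,0,0,-0.8],[0,0,-0.75,0,0,0,-0.8]],
  ],
)

```text
time: 12.6
position: [0.4832, -0.2152, 0.1622]
tool_rot: [3.138, -0.074, 0.009]
ft_force: [0.9, -0.1, -2.5]
grip_width: 0.365
grip_force: 20.0
```

```bash
python3 -c "
from h import *
rel([.5926,.177,.16]);rel([.5926,.177,.16],115)"
```

```text
shift [ 0.909 -3.969  0.016] turn [ 0.0019 -0.0037  0.    ] yaw now -92.7 pos [ 0.4832 -0.2152  0.1622] t 12.6 q [ 0.83  0.2  -0.51  1.89  0.11  1.07 -1.34]
shift [ 0.909 -3.969  0.016] turn [ 0.0027 -0.0031 -0.3076] yaw now -92.7 pos [ 0.4832 -0.2152  0.1622] t 12.6 q [ 0.83  0.2  -0.51  1.89  0.11  1.07 -1.34]
```

Call:
play_rows(
  increments=[
    [[0.04,-0.15,0,0,0,0,-0.8],[0.1,-0.4,0,0,0,0,-0.8],[0.17,-0.7,0,0,0,0,-0.8],[0.23,-1,0,0,0,0,-0.8]],
  ],
)

```text
time: 13.0
position: [0.5084, -0.1148, 0.1576]
tool_rot: [-3.14, 0.075, 0.002]
ft_force: [0.9, 0.5, -2.6]
grip_width: 0.362
grip_force: 20.0
```

Call:
play_rows(
  increments=[
    [[0.06,-0.25,0,0,0,0,-0.8],[0.12,-0.5,0,0,0,0,-0.8],[0.17,-0.75,0,0,0,0,-0.8],[0.23,-1,0,0,0,0,-0.8]],
  ],
)

```text
time: 13.4
position: [0.5359, -0.0159, 0.1575]
tool_rot: [-3.141, 0.074, 0.003]
ft_force: [1.0, 0.1, -3.0]
grip_width: 0.36
grip_force: 20.0
```

Call:
play_rows(
  increments=[
    [[0.06,-0.25,0,0,0,0,-0.8],[0.12,-0.5,0,0,0,0,-0.8],[0.17,-0.75,0,0,0,0,-0.8],[0.23,-1,0,0,0,0,-0.8]],
  ],
)

```text
time: 13.8
position: [0.5636, 0.0827, 0.1574]
tool_rot: [3.14, -0.074, -0.003]
ft_force: [1.0, 0.2, -2.4]
grip_width: 0.367
grip_force: 20.0
```

Call:
play_rows(
  increments=[
    [[0.06,-0.25,0,0,0,0,-0.8],[0.12,-0.5,0,0,0,0,-0.8],[0.17,-0.75,0,0,0,0,-0.8],[0.22,-0.97,0,0,0,0,-0.8],[0.22,-0.97,0,0,0,0,-0.8],[0.22,-0.97,0,0,0,0,-0.8]],
  ],
)

```text
time: 14.4
position: [0.59, 0.1779, 0.1574]
tool_rot: [3.14, -0.072, -0.003]
ft_force: [-0.4, -1.2, -3.1]
grip_width: 0.363
grip_force: 20.0
```

```bash
python3 -c "
from h import *
rel([.5926,.177,.106])
crop('side',260,70,460,220,4,'pics/c10.png')"
```

```text
shift [0.028 0.007 0.514] turn [ 0.0005  0.0014 -0.    ] yaw now -92.6 pos [0.59   0.1779 0.1574] t 14.4 q [ 0.21  0.44 -0.69  1.67  0.3   1.14 -2.17]
```

View pics/c10.png

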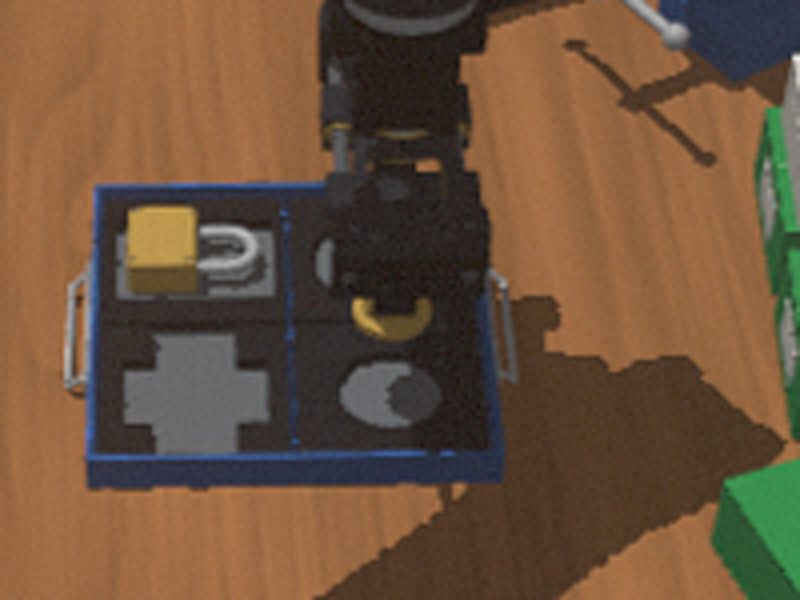

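The padlock lies in its recess. The ring (column 392) is above the round well (column 390). I estimate the ring's underside height from its front edge at about (357.8,155.5).

```bash
python3 -c "
from h import *
for z in(.05,.06,.07,.08): print(z,px('side',[.59,.1569,z]))"
```

```text
0.05 [357.45585417 161.71782513]
0.06 [357.66382553 158.31695956]
0.07 [357.87430878 154.87501821]
0.08 [358.0873497  151.39125241]
```

Call:
play_rows(
  increments=[
    [[0.03,0,0.12,0,0,0,-0.8],[0.03,0,0.25,0,0,0,-0.8],[0.03,0,0.38,0,0,0,-0.8],[0.03,0,0.46,0,0,0,-0.8],[0.03,0,0.48,0,0,0,-0.8],[0.03,0,0.48,0,0,0,-0.8]],
  ],
)

```text
time: 15.05
position: [0.5935, 0.1776, 0.1101]
tool_rot: [3.141, -0.074, -0.001]
ft_force: [-0.8, -0.4, -2.4]
grip_width: 0.362
grip_force: 20.0
```

Call:
play_rows(
  increments=[
    [[-0.01,0,0.03,0,0,0,-0.8],[-0.01,0,0.06,0,0,0,-0.8],[-0.01,0,0.08,0,0,0,-0.8],[-0.01,0,0.1,0,0,0,-0.8]],
  ],
)

```text
time: 15.45
position: [0.5928, 0.1777, 0.1007]
tool_rot: [3.141, -0.074, 0.0]
ft_force: [-0.2, -0.1, -3.2]
grip_width: 0.362
grip_force: 20.0
```

Call:
play_rows(
  increments=[
    [[0,0,0.01,0,0,0,-0.8],[0,0,0.02,0,0,0,-0.8]],
  ],
)

```text
time: 15.65
position: [0.5928, 0.1776, 0.0987]
tool_rot: [3.141, -0.074, 0.0]
ft_force: [0.9, 0.6, -2.9]
grip_width: 0.363
grip_force: 20.0
```

Call:
play_rows(
  increments=[
    [[0,0,0.01,0,0,0,-0.8],[0,0,0.015,0,0,0,-0.8]],
  ],
)

```text
time: 15.85
position: [0.593, 0.1776, 0.0979]
tool_rot: [3.14, -0.074, 0.001]
ft_force: [-1.5, -1.5, 4.7]
grip_width: 0.362
grip_force: 20.0
```

Call:
play_rows(
  increments=[
    [[0,0,-0.005,0,0,0,-0.2],[0,0,-0.005,0,0,0,0.2],[0,0,-0.005,0,0,0,0.4],[0,0,-0.005,0,0,0,0.6]],
  ],
)

```text
time: 16.25
position: [0.5929, 0.1777, 0.0978]
tool_rot: [-3.141, 0.074, -0.0]
ft_force: [-0.3, 0.1, 0.0]
grip_width: 0.589
grip_force: 0.0
```

Call:
play_rows(
  increments=[
    [[0,0,-0.15,0,0,0,1],[0,0,-0.35,0,0,0,1],[0,0,-0.6,0,0,0,1],[0,0,-0.85,0,0,0,1],[0,0,-0.85,0,0,0,1]],
  ],
)

```text
time: 16.75
position: [0.5949, 0.1789, 0.1879]
tool_rot: [-3.139, 0.074, -0.012]
ft_force: [0.1, 0.1, 0.7]
grip_width: 0.978
grip_force: 0.0
```

Call:
play_rows(
  increments=[
    [[-0.05,0.3,0,0,0,0,1],[-0.1,0.6,0,0,0,0,1],[-0.15,0.91,0,0,0,0,1]],
  ],
)

```text
time: 17.05
position: [0.573, 0.0869, 0.1828]
tool_rot: [3.141, -0.072, -0.0]
ft_force: [1.2, -0.8, 0.1]
grip_width: 0.998
grip_force: 0.0
```

```bash
python3 -c "
from h import *
s=ctrl.get_image('side')[70:220,260:460];cv2.imwrite('pics/c11.png',cv2.cvtColor(cv2.resize(s,None,fx=4,fy=4),cv2.COLOR_RGB2BGR))
rel([.479,-.3625,.175])"
```

```text
shift [-0.701  4.464  0.1  ] turn [ 0.0036  0.0011 -0.    ] yaw now -93.0 pos [0.5727 0.0796 0.1823] t 17.1 q [ 0.39  0.32 -0.68  1.75  0.22  1.15 -1.98]
```

Call:
play_rows(
  increments=[
    [[-0.05,0.3,0,0,0,0,1],[-0.1,0.6,0,0,0,0,1],[-0.14,0.9,0,0,0,0,1]],
  ],
)

```text
time: 17.4
position: [0.5548, -0.0026, 0.1829]
tool_rot: [3.141, -0.073, -0.0]
ft_force: [0.1, -0.4, -0.4]
grip_width: 1.0
grip_force: 0.0
```

Call:
play_rows(
  increments=[
    [[-0.05,0.3,0,0,0,0,1],[-0.1,0.6,0,0,0,0,1],[-0.14,0.9,0,0,0,0,1]],
  ],
)

```text
time: 17.7
position: [0.5366, -0.092, 0.1829]
tool_rot: [3.14, -0.073, -0.0]
ft_force: [-0.4, 0.0, -0.7]
grip_width: 1.001
grip_force: 0.0
```

Call:
play_rows(
  increments=[
    [[-0.05,0.3,0,0,0,0,1],[-0.1,0.6,0,0,0,0,1],[-0.14,0.9,0,0,0,0,1]],
  ],
)

```text
time: 18.0
position: [0.5184, -0.1812, 0.1829]
tool_rot: [3.14, -0.073, -0.0]
ft_force: [0.2, -0.1, 0.3]
grip_width: 1.002
grip_force: 0.0
```

Call:
play_rows(
  increments=[
    [[-0.05,0.3,0,0,0,0,1],[-0.1,0.6,0,0,0,0,1],[-0.14,0.9,0,0,0,0,1]],
  ],
)

```text
time: 18.3
position: [0.5002, -0.2705, 0.1829]
tool_rot: [3.141, -0.074, -0.0]
ft_force: [1.4, -0.6, 0.6]
grip_width: 1.003
grip_force: 0.0
```

Call:
play_rows(
  increments=[
    [[-0.05,0.3,0,0,0,0,1],[-0.1,0.6,0,0,0,0,1],[-0.14,0.82,0,0,0,0,1],[-0.14,0.82,0,0,0,0,1],[-0.14,0.82,0,0,0,0,1]],
  ],
)

```text
time: 18.8
position: [0.4828, -0.3505, 0.1826]
tool_rot: [-3.14, 0.075, 0.0]
ft_force: [-0.1, 1.4, -0.6]
grip_width: 0.999
grip_force: 0.0
```

```bash
python3 -c "
from h import *
rel([.479,-.3625,.093])
a=cv2.cvtColor(ctrl.get_image('side'),cv2.COLOR_RGB2BGR)
b=np.hstack([cv2.resize(a[90:200,270:400],None,fx=3,fy=3),cv2.resize(a[330:440,260:390],None,fx=3,fy=3)]);cv2.imwrite('pics/c12.png',b);print(b.shape)"
```

```text
shift [-0.032  0.123  0.896] turn [-0.0005  0.0001  0.    ] yaw now -92.7 pos [ 0.4828 -0.3505  0.1826] t 18.8 q [ 0.96  0.32 -0.45  1.71  0.15  1.15 -1.15]
(330, 780, 3)
```

View pics/c12.png

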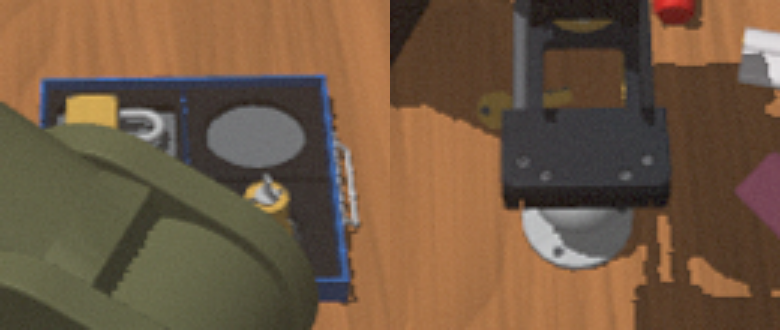

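The left crop shows the round cylinder standing in its well and the padlock in its recess. The right crop shows the knob plate centred at column 578 and the gripper at 585, about 3 mm apart, which the planned shift corrects.

Call:
play_rows(
  increments=[
    [[-0.03,0.06,0,0,0,0,1],[-0.03,0.12,0.1,0,0,0,1],[-0.03,0.12,0.3,0,0,0,1],[-0.03,0.12,0.5,0,0,0,1],[-0.03,0.12,0.7,0,0,0,1],[-0.03,0.12,0.85,0,0,0,1],[-0.03,0.12,0.9,0,0,0,1],[-0.03,0.12,0.9,0,0,0,1]],
  ],
)

```text
time: 19.65
position: [0.479, -0.3623, 0.0919]
tool_rot: [-3.14, 0.073, 0.002]
ft_force: [0.3, -0.7, 0.3]
grip_width: 1.001
grip_force: 0.0
```

Call:
play_rows(
  increments=[
    [[0,0,0,0,0,0,0.3],[0,0,0,0,0,0,0],[0,0,0,0,0,0,-0.3],[0,0,0,0,0,0,-0.5],[0,0,0,0,0,0,-0.5],[0,0,0,0,0,0,-0.5],[0,0,0,0,0,0,-0.5],[0,0,0,0,0,0,-0.5]],
  ],
  squeeze=25,
)

```text
time: 20.45
position: [0.4794, -0.3622, 0.093]
tool_rot: [-3.14, 0.073, 0.0]
ft_force: [-0.8, 2.2, 2.8]
grip_width: 0.561
grip_force: 25.0
```

Call:
play_rows(
  increments=[
    [[0,0,-0.1,0,0,0,-0.5],[0,0,-0.3,0,0,0,-0.5],[0,0,-0.55,0,0,0,-0.5],[0,0,-0.8,0,0,0,-0.5],[0,0,-1,0,0,0,-0.5],[0,0,-1,0,0,0,-0.5]],
  ],
)

```text
time: 21.05
position: [0.4805, -0.3639, 0.1958]
tool_rot: [3.137, -0.074, 0.007]
ft_force: [0.3, -0.4, -3.5]
grip_width: 0.563
grip_force: 25.0
```

Call:
play_rows(
  increments=[
    [[0.02,-0.15,0,0,0,0,-0.5],[0.06,-0.4,0,0,0,0,-0.5],[0.1,-0.7,0,0,0,0,-0.5],[0.13,-0.95,0,0,0,0,-0.5]],
  ],
)

```text
time: 21.45
position: [0.496, -0.2647, 0.1905]
tool_rot: [-3.138, 0.071, 0.005]
ft_force: [0.3, 0.2, -4.3]
grip_width: 0.563
grip_force: 25.0
```

Call:
play_rows(
  increments=[
    [[0.03,-0.23,0,0,0,0,-0.5],[0.06,-0.46,0,0,0,0,-0.5],[0.1,-0.7,0,0,0,0,-0.5],[0.13,-0.95,0,0,0,0,-0.5]],
  ],
)

```text
time: 21.85
position: [0.513, -0.1716, 0.1906]
tool_rot: [-3.139, 0.073, 0.005]
ft_force: [0.1, -0.4, -4.3]
grip_width: 0.567
grip_force: 25.0
```

Call:
play_rows(
  increments=[
    [[0.03,-0.23,0,0,0,0,-0.5],[0.06,-0.46,0,0,0,0,-0.5],[0.1,-0.7,0,0,0,0,-0.5],[0.13,-0.95,0,0,0,0,-0.5]],
  ],
)

```text
time: 22.25
position: [0.5301, -0.0776, 0.1906]
tool_rot: [-3.14, 0.073, 0.006]
ft_force: [0.6, -0.3, -4.8]
grip_width: 0.561
grip_force: 25.0
```

Call:
play_rows(
  increments=[
    [[0.03,-0.23,0,0,0,0,-0.5],[0.06,-0.46,0,0,0,0,-0.5],[0.1,-0.7,0,0,0,0,-0.5],[0.13,-0.95,0,0,0,0,-0.5]],
  ],
)

```text
time: 22.65
position: [0.5474, 0.0164, 0.1906]
tool_rot: [-3.141, 0.073, 0.006]
ft_force: [0.1, -0.7, -3.6]
grip_width: 0.563
grip_force: 25.0
```

Call:
play_rows(
  increments=[
    [[0.03,-0.23,0,0,0,0,-0.5],[0.06,-0.46,0,0,0,0,-0.5],[0.1,-0.7,0,0,0,0,-0.5],[0.13,-0.95,0,0,0,0,-0.5],[0.13,-0.95,0,0,0,0,-0.5]],
  ],
)

```text
time: 23.15
position: [0.5644, 0.1149, 0.191]
tool_rot: [-3.137, 0.062, 0.005]
ft_force: [1.0, 1.1, -4.1]
grip_width: 0.566
grip_force: 25.0
```

```bash
python3 -c "
from h import *
rel([.598,.285,.18])"
```

```text
shift [ 0.269 -1.712  0.116] turn [-0.0023  0.0021  0.    ] yaw now -92.3 pos [0.5644 0.1149 0.191 ] t 23.15 q [ 0.37  0.32 -0.72  1.74  0.22  1.17 -2.02]
```

Call:
play_rows(
  increments=[
    [[0.03,-0.23,0,0,0,0,-0.5],[0.06,-0.46,0,0,0,0,-0.5],[0.1,-0.7,0,0,0,0,-0.5],[0.13,-0.86,0,0,0,0,-0.5]],
  ],
)

```text
time: 23.55
position: [0.5819, 0.1961, 0.191]
tool_rot: [-3.141, 0.07, 0.005]
ft_force: [0.2, 0.7, -4.2]
grip_width: 0.565
grip_force: 25.0
```

Call:
play_rows(
  increments=[
    [[0.03,-0.23,0,0,0,0,-0.5],[0.06,-0.46,0,0,0,0,-0.5],[0.1,-0.7,0,0,0,0,-0.5],[0.13,-0.86,0,0,0,0,-0.5],[0.13,-0.86,0,0,0,0,-0.5],[0.13,-0.86,0,0,0,0,-0.5]],
  ],
)

```text
time: 24.15
position: [0.5998, 0.2788, 0.1915]
tool_rot: [3.139, -0.073, -0.003]
ft_force: [-0.3, 0.2, -4.3]
grip_width: 0.561
grip_force: 25.0
```

```bash
python3 -c "
from h import *
rel([.598,.285,.105])
a=cv2.cvtColor(ctrl.get_image('side'),cv2.COLOR_RGB2BGR)[60:210,270:430];cv2.imwrite('pics/c13.png',cv2.resize(a,None,fx=4,fy=4))
print(px('side',[.598,.285-.039,.007]),px('side',[.598,.285,.007]),px('side',[.598,.254,.1]))"
```

```text
shift [-0.019 -0.062  0.864] turn [ 0.0012  0.0013 -0.    ] yaw now -92.7 pos [0.5998 0.2788 0.1915] t 24.15 q [ 0.06  0.51 -0.72  1.52  0.34  1.25 -2.33]
[356.09659344 147.87288547] [354.39415684 136.37017593] [357.54043685 113.66547102]
```

Call:
play_rows(
  increments=[
    [[-0.02,-0.06,0.1,0,0,0,-0.5],[-0.02,-0.06,0.3,0,0,0,-0.5],[-0.02,-0.06,0.5,0,0,0,-0.5],[-0.02,-0.06,0.65,0,0,0,-0.5],[-0.02,-0.06,0.76,0,0,0,-0.5],[-0.02,-0.06,0.8,0,0,0,-0.5],[-0.02,-0.06,0.8,0,0,0,-0.5]],
  ],
)

```text
time: 24.9
position: [0.5987, 0.2853, 0.1122]
tool_rot: [3.14, -0.074, -0.001]
ft_force: [0.7, -0.9, -3.4]
grip_width: 0.56
grip_force: 25.0
```

Call:
play_rows(
  increments=[
    [[0,0,0.02,0,0,0,-0.5],[0,0,0.04,0,0,0,-0.5],[0,0,0.06,0,0,0,-0.5],[0,0,0.07,0,0,0,-0.5],[0,0,0.07,0,0,0,-0.5]],
  ],
)

```text
time: 25.4
position: [0.5988, 0.2854, 0.1056]
tool_rot: [3.141, -0.074, -0.0]
ft_force: [-0.6, 0.2, -3.9]
grip_width: 0.561
grip_force: 25.0
```

Call:
play_rows(
  increments=[
    [[0,0,0.01,0,0,0,-0.5],[0,0,0.02,0,0,0,-0.5]],
  ],
)

```text
time: 25.6
position: [0.5989, 0.2856, 0.1038]
tool_rot: [-3.141, 0.074, -0.0]
ft_force: [-0.7, -0.9, -5.9]
grip_width: 0.561
grip_force: 25.0
```

Call:
play_rows(
  increments=[
    [[0,0,0.01,0,0,0,-0.5],[0,0,0.02,0,0,0,-0.5]],
  ],
)

```text
time: 25.8
position: [0.5988, 0.2855, 0.1016]
tool_rot: [3.141, -0.074, -0.0]
ft_force: [-0.6, 0.4, -3.8]
grip_width: 0.558
grip_force: 25.0
```

Call:
play_rows(
  increments=[
    [[0,0,0.01,0,0,0,-0.5],[0,0,0.015,0,0,0,-0.5]],
  ],
)

```text
time: 26.0
position: [0.5988, 0.2854, 0.1001]
tool_rot: [3.141, -0.074, -0.0]
ft_force: [-1.1, -0.2, -1.7]
grip_width: 0.56
grip_force: 25.0
```

Call:
play_rows(
  increments=[
    [[0,0,0.005,0,0,0,-0.5],[0,0,0.005,0,0,0,-0.5]],
  ],
)

```text
time: 26.2
position: [0.5988, 0.2855, 0.1001]
tool_rot: [3.14, -0.074, 0.0]
ft_force: [-1.6, -1.2, -0.8]
grip_width: 0.561
grip_force: 25.0
```

Call:
play_rows(
  increments=[
    [[0,0,0,0,0,0,0.3],[0,0,0,0,0,0,0.5],[0,0,0,0,0,0,0.8],[0,0,0,0,0,0,0.8]],
  ],
)

```text
time: 26.6
position: [0.5991, 0.2857, 0.1001]
tool_rot: [-3.14, 0.074, -0.001]
ft_force: [0.4, 1.1, 0.4]
grip_width: 0.832
grip_force: 0.0
```

Call:
play_rows(
  increments=[
    [[0,0,-0.1,0,0,0,0.8],[0,0,-0.3,0,0,0,0.8],[0,0,-0.6,0,0,0,0.8],[0,0,-0.9,0,0,0,0.8],[0,0,-0.9,0,0,0,0.8]],
  ],
)

```text
time: 27.1
position: [0.6009, 0.2874, 0.1958]
tool_rot: [-3.137, 0.073, -0.013]
ft_force: [0.8, -0.1, 0.4]
grip_width: 0.896
grip_force: 0.0
```

Call:
play_rows(
  increments=[
    [[0.02,0.3,0,0,0,0,1],[0.04,0.6,0,0,0,0,1],[0.07,0.93,0,0,0,0,1]],
  ],
)

```text
time: 27.4
position: [0.6011, 0.192, 0.19]
tool_rot: [-3.141, 0.071, -0.0]
ft_force: [0.2, 0.7, 1.3]
grip_width: 0.993
grip_force: 0.0
```

Call:
play_rows(
  increments=[
    [[0.02,0.3,0,0,0,0,1],[0.04,0.6,0,0,0,0,1],[0.07,0.93,0,0,0,0,1]],
  ],
)

```text
time: 27.7
position: [0.6038, 0.0984, 0.1899]
tool_rot: [-3.141, 0.072, -0.0]
ft_force: [-0.1, -0.5, 0.3]
grip_width: 1.0
grip_force: 0.0
```

Call:
play_rows(
  increments=[
    [[0.02,0.3,0,0,0,0,1],[0.04,0.6,0,0,0,0,1],[0.07,0.93,0,0,0,0,1]],
  ],
)

```text
time: 28.0
position: [0.6065, 0.0051, 0.19]
tool_rot: [-3.141, 0.072, -0.0]
ft_force: [0.1, -0.6, 0.9]
grip_width: 0.998
grip_force: 0.0
```

Call:
play_rows(
  increments=[
    [[0.02,0.3,0,0,0,0,1],[0.04,0.6,0,0,0,0,1],[0.07,0.93,0,0,0,0,1]],
  ],
)

```text
time: 28.3
position: [0.6092, -0.088, 0.19]
tool_rot: [-3.141, 0.072, -0.0]
ft_force: [-0.1, -0.4, -0.2]
grip_width: 1.0
grip_force: 0.0
```

Call:
play_rows(
  increments=[
    [[0.02,0.3,0,0,0,0,1],[0.04,0.6,0,0,0,0,1],[0.07,0.93,0,0,0,0,1]],
  ],
)

```text
time: 28.6
position: [0.6119, -0.1812, 0.19]
tool_rot: [-3.141, 0.072, -0.0]
ft_force: [0.6, 0.3, 0.2]
grip_width: 1.001
grip_force: 0.0
```

Call:
play_rows(
  increments=[
    [[0.02,0.3,0,0,0,0.04,1],[0.04,0.6,0,0,0,0.09,1],[0.07,0.93,0,0,0,0.13,1],[0.07,0.93,0,0,0,0.13,1],[0.07,0.93,0,0,0,0.13,1]],
  ],
)

```text
time: 29.1
position: [0.6142, -0.2751, 0.1894]
tool_rot: [-3.116, 0.399, 0.001]
ft_force: [0.0, -0.7, 0.7]
grip_width: 0.997
grip_force: 0.0
```

Run:
```python
from h import *
rel([.615,-.277,.074],75.7)
g=ctrl.get_image('side')
cv2.imwrite('pics/s2.png',cv2.cvtColor(g,cv2.COLOR_RGB2BGR))
a=cv2.resize(g[85:205,265:405],None,fx=2.8,fy=2.8);b=cv2.resize(g[270:390,320:460],None,fx=2.8,fy=2.8)
cv2.imwrite('pics/c14.png',cv2.cvtColor(np.hstack([a,b]),cv2.COLOR_RGB2BGR))
for p in [(.615,-.277)]:
  t=np.radians(-14.3);x=np.array([np.cos(t),np.sin(t),0]);y=np.array([-np.sin(t),np.cos(t),0])
  print([px('side',np.array([*p,.01])+a*.0325*x+b*.0165*y).round(1) for a,b in((-1,-1),(1,-1),(1,1),(-1,1))])
```

```text
shift [0.013 0.017 1.154] turn [-0.0002  0.0003 -0.0032] yaw now -104.6 pos [ 0.6142 -0.2751  0.1894] t 29.1 q [ 0.77  0.48 -0.52  1.5   0.25  1.23 -1.61]
[array([376.5, 356.3]), array([413.9, 362.4]), array([415.6, 345.7]), array([378.9, 339.8])]
```

View pics/c14.png

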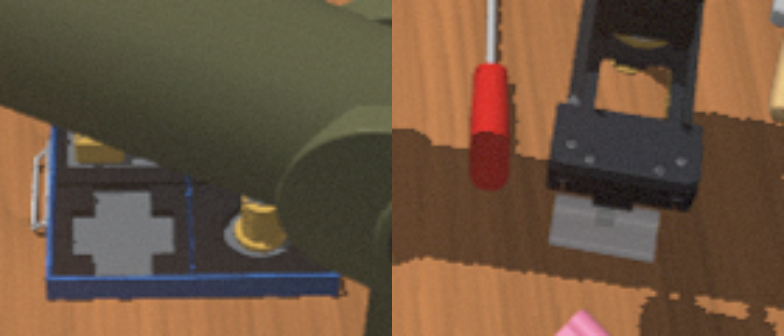

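The round cylinder stands in its well, and the profile cylinder's front edge, (376,357) to (414,363), matches the prediction. The pink look-alike is near the far finger, so I narrow the opening before descending.

Call:
play_rows(
  increments=[
    [[0.01,0.02,0.2,0,0,0,0.5],[0.01,0.02,0.3,0,0,0,0.2],[0.01,0.02,0.4,0,0,0,0.2],[0.01,0.02,0.5,0,0,0,0.2],[0.01,0.02,0.6,0,0,0,0.2],[0.01,0.02,0.7,0,0,0,0.2],[0.01,0.02,0.8,0,0,0,0.2],[0.01,0.02,0.8,0,0,0,0.2]],
  ],
)

```text
time: 29.95
position: [0.614, -0.2758, 0.1077]
tool_rot: [-3.116, 0.393, 0.005]
ft_force: [0.3, 0.2, -0.0]
grip_width: 0.601
grip_force: 0.0
```

Call:
play_rows(
  increments=[
    [[0,0,0.1,0,0,0,0.2],[0,0,0.2,0,0,0,0.2],[0,0,0.3,0,0,0,0.2],[0,0,0.34,0,0,0,0.2],[0,0,0.34,0,0,0,0.2]],
  ],
)

```text
time: 30.45
position: [0.6145, -0.2758, 0.0746]
tool_rot: [-3.116, 0.393, 0.003]
ft_force: [-0.8, 0.8, -0.0]
grip_width: 0.604
grip_force: 0.0
```

Call:
play_rows(
  increments=[
    [[0,0,0,0,0,0,0],[0,0,0,0,0,0,-0.2],[0,0,0,0,0,0,-0.5],[0,0,0,0,0,0,-0.7],[0,0,0,0,0,0,-0.7],[0,0,0,0,0,0,-0.7],[0,0,0,0,0,0,-0.7]],
  ],
  squeeze=20,
)

```text
time: 31.15
position: [0.6153, -0.2764, 0.0762]
tool_rot: [3.116, -0.394, 0.001]
ft_force: [-0.5, -0.7, 2.7]
grip_width: 0.358
grip_force: 19.8
```

Call:
play_rows(
  increments=[
    [[0,0,-0.05,0,0,0,-0.7],[0,0,-0.2,0,0,0,-0.7],[0,0,-0.4,0,0,0,-0.7],[0,0,-0.6,0,0,0,-0.7],[0,0,-0.85,0,0,0,-0.7],[0,0,-0.85,0,0,0,-0.7]],
  ],
)

```text
time: 31.75
position: [0.6174, -0.2764, 0.1655]
tool_rot: [3.115, -0.393, 0.011]
ft_force: [0.5, -0.9, -2.2]
grip_width: 0.36
grip_force: 19.3
```

Call:
play_rows(
  increments=[
    [[-0.08,-0.13,0,0,0,0,-0.7],[-0.2,-0.35,0,0,0,0,-0.7],[-0.35,-0.6,0,0,0,0,-0.7],[-0.48,-0.82,0,0,0,0,-0.7]],
  ],
)

```text
time: 32.15
position: [0.5869, -0.1815, 0.1585]
tool_rot: [-3.115, 0.391, 0.006]
ft_force: [0.8, 0.9, -2.6]
grip_width: 0.353
grip_force: 19.3
```

Call:
play_rows(
  increments=[
    [[-0.12,-0.2,0,0,0,0,-0.7],[-0.24,-0.41,0,0,0,0,-0.7],[-0.36,-0.62,0,0,0,0,-0.7],[-0.48,-0.82,0,0,0,0,-0.7]],
  ],
)

```text
time: 32.55
position: [0.5606, -0.0908, 0.1588]
tool_rot: [-3.116, 0.391, 0.006]
ft_force: [-0.6, -0.4, -2.2]
grip_width: 0.356
grip_force: 19.3
```

Call:
play_rows(
  increments=[
    [[-0.12,-0.2,0,0,0,0,-0.7],[-0.24,-0.41,0,0,0,0,-0.7],[-0.36,-0.62,0,0,0,0,-0.7],[-0.48,-0.82,0,0,0,0,-0.7]],
  ],
)

```text
time: 32.95
position: [0.5343, 0.0001, 0.1589]
tool_rot: [3.117, -0.392, -0.006]
ft_force: [-0.0, -0.4, -1.9]
grip_width: 0.353
grip_force: 19.3
```

Call:
play_rows(
  increments=[
    [[-0.12,-0.2,0,0,0,0,-0.7],[-0.24,-0.41,0,0,0,0,-0.7],[-0.36,-0.62,0,0,0,0,-0.7],[-0.48,-0.82,0,0,0,0,-0.7]],
  ],
)

```text
time: 33.35
position: [0.508, 0.091, 0.1589]
tool_rot: [3.116, -0.392, -0.005]
ft_force: [0.7, -0.2, -1.9]
grip_width: 0.354
grip_force: 19.3
```

Call:
play_rows(
  increments=[
    [[-0.12,-0.2,0,0,0,-0.03,-0.7],[-0.24,-0.41,0,0,0,-0.06,-0.7],[-0.36,-0.62,0,0,0,-0.1,-0.7],[-0.48,-0.82,0,0,0,-0.13,-0.7],[-0.48,-0.82,0,0,0,-0.13,-0.7],[-0.48,-0.82,0,0,0,-0.13,-0.7]],
  ],
)

```text
time: 33.95
position: [0.4841, 0.1818, 0.1606]
tool_rot: [3.141, -0.069, -0.0]
ft_force: [0.2, -1.1, -2.3]
grip_width: 0.357
grip_force: 19.3
```

Run:
```python
from h import *
rel([.485,.1825,.09],87.2)
g=ctrl.get_image('side').astype(int)
s=g[100:200,270:360]
# bright neutral pixels of cylinder vs recess grey
m=((s.min(2)>80)&(s.max(2)-s.min(2)<22)).astype(np.uint8)
k,l,st,ce=cv2.connectedComponentsWithStats(m)
for i in range(1,k):
    if st[i][4]>25: print(st[i]+[270,100,0,0,0],ce[i].round(1)+[270,100],s[l==i].mean(0).round())
print([px('side',[.485+a*.0405,.1825+b*.0245,.007]).round(1) for a,b in((-1,-1),(1,1))])
```

```text
shift [ 0.009 -0.008  0.706] turn [0.0001 0.0001 0.003 ] yaw now -92.5 pos [0.4841 0.1818 0.1606] t 33.95 q [ 0.33  0.23 -0.81  1.91  0.19  1.08 -2.18]
[331 112  29  32 459] [350.1 127.6] [132. 131. 132.]
[276 135   7  33  76] [278.2 153.8] [140. 134. 133.]
[291 144  12   4  44] [296.5 145.5] [131. 126. 127.]
[313 145  10   3  27] [317.3 145.9] [102.  98.  98.]
[291 154  28  30 502] [303.9 167.7] [103. 103. 105.]
[array([290.3, 178.8]), array([325.7, 161.3])]
```

The held cylinder is level, spans columns 291–323 and is centred over its recess (column 308). Lowering.

Call:
play_rows(
  increments=[
    [[0.01,-0.01,0.15,0,0,0,-0.7],[0.01,-0.01,0.3,0,0,0,-0.7],[0.01,-0.01,0.45,0,0,0,-0.7],[0.01,-0.01,0.6,0,0,0,-0.7],[0.01,-0.01,0.68,0,0,0,-0.7],[0.01,-0.01,0.72,0,0,0,-0.7],[0.01,-0.01,0.72,0,0,0,-0.7]],
  ],
)

```text
time: 34.7
position: [0.4852, 0.1817, 0.0881]
tool_rot: [3.141, -0.073, -0.002]
ft_force: [0.5, 0.6, -2.3]
grip_width: 0.355
grip_force: 19.3
```

Call:
play_rows(
  increments=[
    [[0,0,0.01,0,0,0,-0.7],[0,0,0.02,0,0,0,-0.7],[0,0,0.03,0,0,0,-0.7],[0,0,0.03,0,0,0,-0.7]],
  ],
)

```text
time: 35.1
position: [0.4856, 0.1816, 0.0859]
tool_rot: [3.141, -0.074, 0.001]
ft_force: [0.0, -0.5, -2.2]
grip_width: 0.355
grip_force: 19.3
```

Call:
play_rows(
  increments=[
    [[0,0,0.01,0,0,0,-0.7],[0,0,0.02,0,0,0,-0.7]],
  ],
)

```text
time: 35.3
position: [0.4856, 0.1816, 0.0838]
tool_rot: [3.141, -0.074, 0.0]
ft_force: [0.4, 0.4, -2.0]
grip_width: 0.355
grip_force: 19.3
```

Call:
play_rows(
  increments=[
    [[0,0,0.005,0,0,0,-0.7],[0,0,0.01,0,0,0,-0.7],[0,0,0.01,0,0,0,-0.7]],
  ],
)

```text
time: 35.6
position: [0.4856, 0.1817, 0.0832]
tool_rot: [3.14, -0.073, -0.0]
ft_force: [-2.2, -1.2, 5.2]
grip_width: 0.356
grip_force: 19.9
```

Call:
play_rows(
  increments=[
    [[0,0,0.005,0,0,0,-0.7],[0,0,0.008,0,0,0,-0.7],[0,0,0.008,0,0,0,-0.7]],
  ],
)

```text
time: 35.9
position: [0.4856, 0.1817, 0.083]
tool_rot: [3.14, -0.074, -0.0]
ft_force: [-3.8, -2.2, 10.4]
grip_width: 0.357
grip_force: 20.3
```

Call:
play_rows(
  increments=[
    [[0,0,-0.008,0,0,0,-0.7],[0,0,-0.008,0,0,0,-0.2],[0,0,-0.008,0,0,0,0.1],[0,0,-0.008,0,0,0,0.15],[0,0,-0.008,0,0,0,0.15]],
  ],
)

```text
time: 36.4
position: [0.4856, 0.1818, 0.0826]
tool_rot: [-3.14, 0.074, -0.0]
ft_force: [0.1, 0.7, 0.0]
grip_width: 0.546
grip_force: 0.0
```

Call:
play_rows(
  increments=[
    [[0,0,-0.05,0,0,0,0.15],[0,0,-0.2,0,0,0,0.15],[0,0,-0.5,0,0,0,0.15],[0,0,-0.9,0,0,0,0.15],[0,0,-0.9,0,0,0,0.15]],
  ],
)

```text
time: 36.9
position: [0.4887, 0.1836, 0.1789]
tool_rot: [-3.138, 0.073, -0.016]
ft_force: [2.0, 0.6, -0.9]
grip_width: 0.577
grip_force: 0.0
```

Call:
play_rows(
  increments=[
    [[0,0.3,-0.2,0,0,0,0.15],[0,0.6,-0.4,0,0,0,0.15],[0,1,-0.6,0,0,0,0.15]],
  ],
)

```text
time: 37.2
position: [0.4806, 0.0825, 0.2343]
tool_rot: [-3.14, 0.068, -0.002]
ft_force: [-0.2, -0.2, 0.0]
grip_width: 0.572
grip_force: 0.0
```

Call:
play_rows(
  increments=[
    [[0,0.3,0,0,0,0,0.15],[0,0.6,0,0,0,0,0.15],[0,1,0,0,0,0,0.15]],
  ],
)

```text
time: 37.5
position: [0.4762, -0.018, 0.2339]
tool_rot: [3.141, -0.07, 0.003]
ft_force: [0.5, -0.1, 0.1]
grip_width: 0.574
grip_force: 0.0
```

Call:
play_rows(
  increments=[
    [[0,0.3,0,0,0,0,0.15],[0,0.6,0,0,0,0,0.15],[0,1,0,0,0,0,0.15]],
  ],
)

```text
time: 37.8
position: [0.4716, -0.1178, 0.2337]
tool_rot: [3.141, -0.07, 0.002]
ft_force: [0.4, 0.2, -0.8]
grip_width: 0.575
grip_force: 0.0
```

Call:
play_rows(
  increments=[
    [[0,0.3,0,0,0,0,0.15],[0,0.6,0,0,0,0,0.15],[0,1,0,0,0,0,0.15],[0,1,0,0,0,0,0.15]],
  ],
)

```text
time: 38.2
position: [0.4654, -0.224, 0.2332]
tool_rot: [3.138, -0.087, 0.001]
ft_force: [-0.1, -1.3, -0.3]
grip_width: 0.575
grip_force: 0.0
```

Run:
```python
from h import *
g=ctrl.get_image('side');t=ctrl.get_image('top')
a=cv2.resize(g[85:205,265:465],(400,240));b=cv2.resize(t[165:300,130:355],(400,240))
c=cv2.resize(g[85:435,230:450],(352,560),interpolation=cv2.INTER_CUBIC)
d=cv2.resize(t[165:300,135:265],(416,432),interpolation=cv2.INTER_CUBIC)
o=np.zeros((560,352+416,3),np.uint8);o[:,:352]=c;o[:432,352:]=d
cv2.imwrite('pics/fin.png',cv2.cvtColor(o,cv2.COLOR_RGB2BGR));rel([.5,0,.2])
```

```text
shift [ 0.227 -2.198  0.332] turn [-0.0003 -0.0002 -0.    ] yaw now -92.8 pos [ 0.4666 -0.2184  0.2331] t 38.3 q [ 0.85  0.1  -0.49  1.85  0.05  1.21 -1.27]
```

View pics/fin.png

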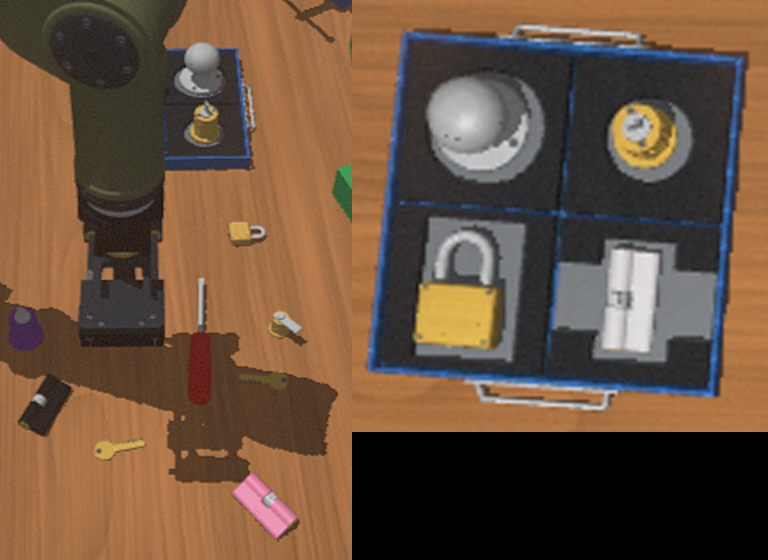

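The combined picture shows all four items in their own recesses: knob at (485,125), round cylinder at (645,135), padlock at (457,305) and profile cylinder at (632,298). The small padlock and the cam lock are untouched.

```bash
python3 -c "
from bench import ctrl
print(ctrl.close_job())"
```

```text
the job is handed in; nothing more can be done
None
```

The job is handed in at about 38 s on the robot's clock: the large padlock, round cylinder, door knob and profile cylinder are each down in their own recess. The small padlock and furniture lock are still where they lay.

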